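# Open the stuck parts jar at the packing bench

## Robot

A 6-joint arm with a two-finger parallel gripper is mounted at the origin on the work surface. World frame = base frame: x ahead of the robot, y to its left, z up, the work surface at z = 0. Lengths are in m, angles in rad, forces in N, time in s.
With the tool pointing down it reaches from about 0.375 to 0.75 m from the base axis. Payload 9 kg.
Tool frame: the origin (TCP) lies at the very end of the fingers, on their centre line; the grasp point (between the pads) lies 19 mm behind it (bot.grasp_offset is the distance from the TCP to the grasp point, in m); z points along the fingers, y is the line along which they close (so a half turn about z gives the same grasp; the last joint's range is limited). The gripper opens to 85 mm and grips with 20 to 120 N. Pads are 22 mm wide; open, the fingers measure 114 mm over their backs; the gripper's body (76 mm by 85 mm) begins 54 mm behind the grasp point. The pads swing forward as they close: fully open they stand 13 mm farther back than shut.
Start: joints at [0.946, 0.104, 0.097, 1.564, 0, 1.353], TCP at [0.237, 0.551, 0.231] pointing down, gripper open.
Joint ranges: [-2.99, 2.99], [-0.84, 1.86], [-1.1, 1.16], [-1.84, 2.11], [-1.51, 1.56], [-3.14, 3.14]. Speed limits (rad/s): [2.22, 2.22, 2.57, 3.14, 3.14, 3.14].

## Interface

Orientations are given as [roll, pitch, yaw] about the fixed x, y, z axes, in that order (R = Rz(yaw) Ry(pitch) Rx(roll)).
In Python, from workcell import bot gives the robot as it stands. The module is installed in compiled form; this text tells all that it offers.
- The arm moves only by the tool apply_moves, never from a script. Its argument "commands" is a list of rows, each an object of numbers: "fingers": the finger opening in mm, from 0 to 85.4; "tx", "ty", "tz": the shift along the tool's x, y, z in mm; "wx", "wy", "wz": the turn, a rotation vector about the tool's x, y, z in rad. A call has 1 to 10 rows; each row shifts and turns the commanded pose from where the row before left it, along the tool's axes as they then stand; what a row does not reach is not made up. A row lasts 1/12 s, in which the tool goes at most 41.7 mm and 7.16 degrees, less where a joint would pass 70% of its speed; a pose out of reach is approached as far as the arm can. A call with a gripper value outside its range is refused whole. The fingers move at their own pace and stop on an object; "force" is the grip in N (left out, the last holds). Time passes only in rows, so rows that do not move let the fingers close. It gives the time, the measured TCP pose, the force, the opening and the grip force at its end, in the units of the state.
- bot.get_obs(): the state, without advancing time (a new reading comes with each control period).
- bot.grab_frame(name): name is "scene" or "side" or "wrist"; returns (picture, depth): 384x512x3 uint8, blue, green, red; 384x512 float32, m along the optical axis (not along the pixel's ray), 0 where there is no reading.
- bot.camera_model(name): a dict with "fx", "fy", "cx", "cy" (pixels), "k1" (the pictures are not rectified: a ray, as slopes to the right and down, at radius r is drawn at 1 + k1 r^2 times it, then the intrinsics apply), "R" (3x3) and "t" (3): a world point X has camera coordinates R X + t; the wrist camera has in their place "mount" (4x4, takes a point from camera to tool coordinates, whose origin is the TCP and whose axes are the flange's). Camera axes: x right, y down, z forward; pixel columns grow to the right and rows downward; lengths in m; the calibration is good to about 2 mm. A picture is of the moment at which its call begins: read the wrist's pose just before it. camera_model takes no time and is no camera call.
- bot.job_done(): hands the job in; it is judged then, once.
The state is a dict: "clock": time; "joint_pos": joint angles; "qvel": joint speeds; "joint_efforts": joint torques, N m; "tcp_pos": TCP position; "tcp_rot": TCP orientation; "ft_force": force on the tool from outside, world axes, zero at the start; "moment": the same for the moment, N m; "opening": finger opening in m; "grasp_force": force on a finger pad.
Only numpy, scipy, OpenCV 4.12 (cv2) and the standard library are available. Lean on these libraries where they do the work, as an engineer would, in place of code of your own. Each camera call takes 0.05 s, during which the arm holds its last target. There are 200 camera calls.

## Task

Open the jar clamped in the blue bench vice: break its stuck blue screw cap loose with a short hard twist anticlockwise, spin it on until it comes up against its stop, lift it off, and set it down gently, right way up, in the grey tray. Do not drag the jar round or pull it up in its vice, and leave everything else on the bench as it stands.

Things in the scene. Friction and masses are not known exactly. Their poses are not given: they have to be found in the camera images.
- cap_center (a point): Centre, on the axis, of the ribbed round blue cap: 56 mm across, 30 mm high, 45 g, open below. Screwed on, its skirt ends 88 mm and its top 118 mm above the table. Under the skirt the jar is 51 mm across down to the vice jaws, so fingertips may reach past the skirt. Grip it across the diameter from above at any yaw, in its upper half, to keep the tips clear of the tray floor later.
- cap_skirt (a point): Centre of the cap's open lower edge, 15 mm below its centre. The cap unscrews anticlockwise seen from above and comes free after 80 to 150 degrees in all (where, is hidden, and differs each time), mostly more than one grasp can turn. First it is stuck (0.5 to 1.3 N m; grip firmly, some 60 N or more); after 15 to 50 degrees it goes easy (under 0.2 N m) and climbs about 4 mm on its springy seal.
- cap_top (a point): Centre of the cap's top face, 15 mm above its centre. Unscrewing ends at a hard stop. At the stop, and up to about 8 degrees before it, two inner lugs stand in gaps of the thread and the cap lifts straight off, clear of the neck after 30 mm; ease off the twist before lifting, as the lugs rub on the stop. Anywhere before that the thread still holds, and pulling lifts the jar with it.
- jar_twist (a joint): How far the jar has been dragged round in the vice's rubber jaws (rad, anticlockwise positive, 0 at the start). The jaws hold up to about 1.7 N m, more than the stuck cap needs; pressing on against the stop drags the jar round.
- jar (a joint): How far the jar has been pulled up out of the vice (m, 0 at the start). The jaws hold it against about 20 N of pull; beyond that it slides up.
- tray: Fixed grey open tray for caps, outside 200 mm (its x) by 150 mm (its y) by 22 mm high, walls and floor 4 mm; origin at the centre of its underside on the table. A white cap already lies in its +x half; the -x half is empty.
- spare_cap_center (a point): Centre of a loose white cap of the same size lying right way up in the tray (15 mm above the tray floor). Leave it.
- jar_a: Loose closed white jar with a green band, 56 mm across, 103 mm high; origin at the centre of its underside. Leave it.
- jar_b: The same as jar_a. Leave it.
- tape_roll: Loose roll of clear tape, 90 mm across, 24 mm high, lying flat; origin at the centre of its underside. Leave it.
- marker: Loose black and red marker, 110 mm long (its x), 13 mm thick; origin at the centre of its underside. Leave it.
- basket: Fixed round red basket, 140 mm across, 92 mm high; origin at the centre of its underside. Not for the cap.
Mind the look-alikes: they are no part of the job. Of the things shaped like the part that bears cap_center, the blue one is meant.

How it is judged:
On the way:
1. the cap is off the jar, lifted clear of the neck, with the jar still home in the vice (height (world z) of cap_center above 0.128 m and value of joint jar below 0.004 m), for 0.1 s.
At the end, for the whole second after the job is handed in: The blue cap lies flat and right way up on the tray floor (within 0.1 rad of level), wholly inside the tray walls, at rest and released; the jar is still home in its vice (pulled up less than 4 mm) (x of cap_center in the frame of tray between -0.073 and 0.073 m and y of cap_center in the frame of tray between -0.048 and 0.048 m and height (world z) of cap_center below 0.023 m and angle between cap_center's own z axis and vertical below 0.1 rad and linear speed of cap below 0.02 m/s and value of joint jar below 0.004 m); the robot touches nothing.
It fails at once if the jar is dragged round in the vice by more than 0.09 rad (5 degrees) either way (value of joint jar_twist above 0.09 rad or value of joint jar_twist below -0.09 rad).
It fails at once if the jar is pulled up more than 4 mm in the vice (value of joint jar above 0.004 m).
It fails at once if the cap is dropped or thrown (falls freely faster than 0.6 m/s, about 20 mm) (linear speed of cap above 0.6 m/s and contact force between the fingers and cap below 0.05 N).
It fails at once if a bystander is shifted by more than 20 mm (distance of any of spare_cap_center, jar_a, jar_b, tape_roll, marker from where it was at the start of the episode above 0.02 m).
It also fails if it takes over 64 s, if anything falls off the work surface, if the arm or the gripper's body presses on something with over 40 N, if the wrist force passes 120 N, or if a joint passes its speed limit or range.

## Working session

There is one attempt and no reset: what is moved stays moved. The work goes in short steps, Python scripts to look and compute and a tool call to move; the robot and the scene stay as the last step left them, time stands still between calls to the robot, and variables do not carry over. Pictures are saved under pics/ and viewed, at most 10 in all, crops included, and the job is handed in when it is done.

Besides the shell and the picture viewer there is one more tool, called after ">>>" as name(argument=value, ...) on one line, values as JSON. apply_moves: Moves the arm, as the interface text tells. Its arguments: {"type":"object","properties":{"commands":{"type":"array","items":{"type":"object","properties":{"fingers":{"type":"number"},"tx":{"type":"number"},"ty":{"type":"number"},"tz":{"type":"number"},"wx":{"type":"number"},"wy":{"type":"number"},"wz":{"type":"number"}}}},"force":{"type":"number"}},"required":["commands"]}

```bash
mkdir -p pics; cat > h.py <<'E'
import numpy as np, cv2
from workcell import bot
def grab(name):
    o=bot.get_obs(); im,d=bot.grab_frame(name); return o,im,d
def rays(m,uv):
    uv=np.atleast_2d(np.float64(uv))
    K=np.array([[m['fx'],0,m['cx']],[0,m['fy'],m['cy']],[0,0,1]])
    p=cv2.undistortPoints(uv.reshape(-1,1,2),K,np.array([m['k1'],0,0,0,0.]))[:,0]
    return np.c_[p,np.ones(len(p))]
def world(m,uv,depth):
    c=rays(m,uv)*np.atleast_1d(depth)[:,None]
    return (c-np.array(m['t']))@np.array(m['R'])
def plane(m,uv,z):
    R=np.array(m['R']);t=np.array(m['t']);o=-R.T@t; d=rays(m,uv)@R
    return o+d*((z-o[2])/d[:,2])[:,None]
E
python3 - <<'E'
from h import *
ims=[]
for n in ("scene","side"):
    o,im,d=grab(n); np.savez(f'{n}.npz',im=im,d=d); cv2.imwrite(f'pics/{n}0.png',im)
    m=bot.camera_model(n)
    hsv=cv2.cvtColor(im,cv2.COLOR_BGR2HSV)
    mask=cv2.inRange(hsv,(95,90,40),(130,255,255))
    k,l,s,c=cv2.connectedComponentsWithStats(mask)
    for i in range(1,k):
        if s[i,4]>60:
            ok=(l==i)&(d>0); v,u=np.nonzero(ok); P=world(m,np.c_[u,v],d[ok])
            print(n,s[i],np.percentile(P,[2,50,98],axis=0).round(3).tolist())
print(o)
E
```

```text
scene [  0   0  22  27 488] [[0.954, -1.764, 0.056], [1.002, -1.751, 0.111], [1.056, -1.739, 0.177]]
scene [ 52   0  52  15 395] [[0.53, -1.764, 0.052], [0.663, -1.75, 0.072], [0.785, -1.735, 0.094]]
scene [ 190    0   85   64 3715] [[-0.558, -1.767, -0.461], [-0.324, -1.75, -0.239], [-0.067, -1.734, -0.037]]
scene [ 282    0   72   56 3273] [[-1.249, -1.768, -0.536], [-0.935, -1.75, -0.309], [-0.658, -1.733, -0.129]]
scene [   0   69   33   83 1480] [[1.123, -1.765, -0.644], [1.179, -1.751, -0.484], [1.292, -1.737, -0.218]]
scene [ 96 132  14  73 398] [[0.803, -0.469, 0.051], [0.83, -0.297, 0.055], [0.855, -0.17, 0.058]]
scene [ 73 135   9  50 397] [[0.856, -0.482, 0.053], [0.882, -0.375, 0.056], [0.904, -0.276, 0.059]]
scene [235 169  25  25 500] [[0.529, -0.048, 0.096], [0.557, -0.015, 0.12], [0.579, 0.003, 0.122]]
scene [ 74 193   7  18  71] [[0.909, -0.234, 0.051], [0.915, -0.193, 0.056], [0.922, -0.178, 0.058]]
scene [220 210  46  24 430] [[0.545, -0.044, 0.009], [0.582, -0.002, 0.012], [0.616, 0.04, 0.014]]
side [384   9  86  34 324] [[1.469, 0.339, 0.103], [1.526, 0.483, 0.10
[... 705 characters left out ...]
08, -0.285, 0.039]]
{'clock': 0.05, 'joint_pos': array([ 9.46305700e-01,  1.04695468e-01,  9.64919111e-02,  1.56388909e+00,
       -8.42671550e-06,  1.35309385e+00]), 'qvel': array([ 0.00066549, -0.00013516,  0.00147445,  0.00010047, -0.00040952,
        0.00163522]), 'joint_efforts': array([ 6.20055303e-03, -5.58736110e+01,  5.05197966e+01,  1.41437945e-02,
       -4.86529862e-04,  2.72139840e-05]), 'tcp_pos': array([0.23720073, 0.55077459, 0.23053702]), 'tcp_rot': array([-3.14032511e+00, -2.71761278e-04,  2.73480434e+00]), 'ft_force': array([ 0.08462667,  0.11758532, -0.25637729]), 'moment': array([-0.02286669,  0.02231362,  0.02137259]), 'grasp_force': 0.0, 'opening': 0.08549270138371004}
```

```bash
python3 - <<'E'
from h import *
a=np.load('scene.npz')['im'];b=np.load('side.npz')['im']
cv2.imwrite('pics/scene0.png',cv2.resize(a,(800,600)));cv2.imwrite('pics/side0.png',cv2.resize(b,(800,600)))
E
```

```text
(no output)
```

View pics/scene0.png

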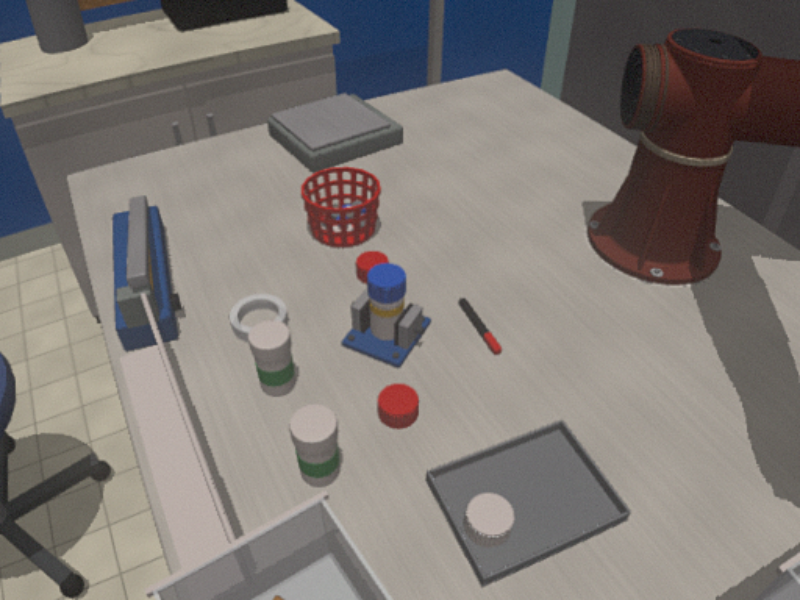

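View pics/side0.png

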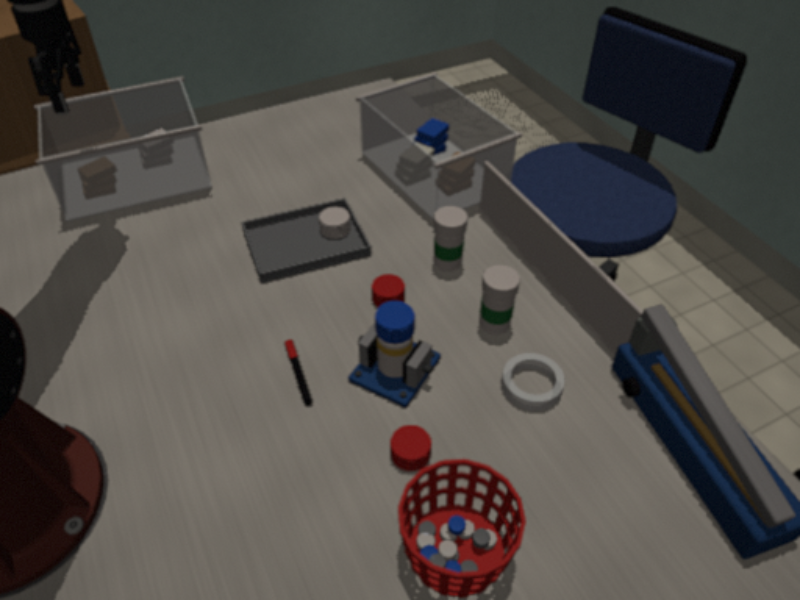

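The scene view (800×600) shows these cap candidates:
- Blue cap on the jar in the blue vice at (387,282), and at (395,322) in the side view.
- Red caps at (398,405) and (372,267).
- White cap at (490,517), in the tray.

The blue one on the clamped jar fits the description. The empty half of the tray is around (560,470). I'll measure now and confirm with a crop.

```bash
python3 - <<'E'
from h import *
box={'scene':(235,169,25,25),'side':(240,192,25,28)}
tr={'scene':[(428,476),(562,424),(628,514),(485,580)],'side':[(243,222),(347,203),(369,247),(261,277)]}
for n in box:
    f=np.load(n+'.npz');im,d=f['im'],f['d'];m=bot.camera_model(n)
    hsv=cv2.cvtColor(im,cv2.COLOR_BGR2HSV)
    x,y,w,h=box[n]; mk=np.zeros(d.shape,bool); mk[y-2:y+h+2,x-2:x+w+2]=1
    mk&=cv2.inRange(hsv,(95,90,40),(130,255,255))>0
    v,u=np.nonzero(mk&(d>0));P=world(m,np.c_[u,v],d[v,u])
    T=P[P[:,2]>.115];print(n,'top',T.mean(0).round(4),(T.min(0)+T.max(0))/2,np.ptp(T,axis=0))
    # rays: extreme left/right columns -> axis
    v,u=np.nonzero(mk)
    R=np.array(m['R']);C=-R.T@np.array(m['t']);
    print('cam',C.round(3),'mid',plane(m,[((u.min()+u.max())/2,np.median(v))],.105).round(4))
    q=plane(m,np.array(tr[n])*.64,.022);print('tray',q.round(3).tolist(),q.mean(0).round(4))
    # heightmap of everything on the table
    v,u=np.nonzero(d>0);P=world(m,np.c_[u,v],d[v,u])
    r=np.hypot(P[:,0]-.548,P[:,1]+.022)
    s=(r<.08)&(P[:,2]>.02)&(P[:,2]<.09)
    G=P[s]; gh=hsv[v[s],u[s]]; g=gh[:,1]<60
    print('vice jaws z pct',np.percentile(G[g,2],[50,90,98]).round(3))
    for nm,(lo,hi) in {'green':((45,60,20),(85,255,255)),'red':((0,140,60),(8,255,255))}.items():
        k,l,s,c=cv2.connectedComponentsWithStats(cv2.inRange(hsv,lo,hi))
        for i in range(1,k):
            if s[i,4]>60:
                a=(l==i)&(d>0);vv,uu=np.nonzero(a)
                if len(vv): print(nm,c[i].round(),np.median(world(m,np.c_[uu,vv],d[a]),0).round(3))
a=np.load('scene.npz')['im'][140:260,180:320];cv2.imwrite('pics/crop.png',cv2.resize(a,(700,600),interpolation=cv2.INTER_CUBIC))
E
```

```text
scene top [ 0.5538 -0.0221  0.1203] [ 0.55273865 -0.0240943   0.11927273] [0.05469601 0.05467634 0.00802751]
cam [0.865 0.57  0.689] mid [[ 0.5498 -0.0291  0.105 ]]
tray [[0.631, 0.231, 0.022], [0.437, 0.25, 0.022], [0.452, 0.392, 0.022], [0.644, 0.373, 0.022]] [0.5407 0.3116 0.022 ]
vice jaws z pct [0.051 0.061 0.082]
green [176. 241.] [0.743 0.01  0.041]
green [203. 299.] [0.749 0.17  0.04 ]
red [218. 123.] [ 0.486 -0.35   0.071]
red [236. 166.] [ 0.508 -0.169  0.03 ]
red [315. 219.] [0.427 0.077 0.015]
red [255. 256.] [0.61  0.117 0.031]
side top [ 0.5489 -0.0281  0.1212] [ 0.5493203  -0.02556347  0.11993974] [0.0543548  0.05560519 0.00956619]
cam [ 0.269 -0.593  0.797] mid [[ 0.5524 -0.0252  0.105 ]]
tray [[0.448, 0.387, 0.022], [0.64, 0.353, 0.022], [0.624, 0.222, 0.022], [0.431, 0.234, 0.022]] [0.5361 0.299  0.022 ]
vice jaws z pct [0.054 0.062 0.083]
green [286. 161.] [0.725 0.127 0.041]
green [317. 202.] [ 0.719 -0.032  0.042]
red [248. 183.] [0.607 0.111 0.031]
red [262. 283.] [ 0.504 -0.167  0.031]
red [ 54. 299.] [ 0.104 -0.     0.014]
red [295. 342.] [ 0.5   -0.319  0.039]
```

View pics/crop.png

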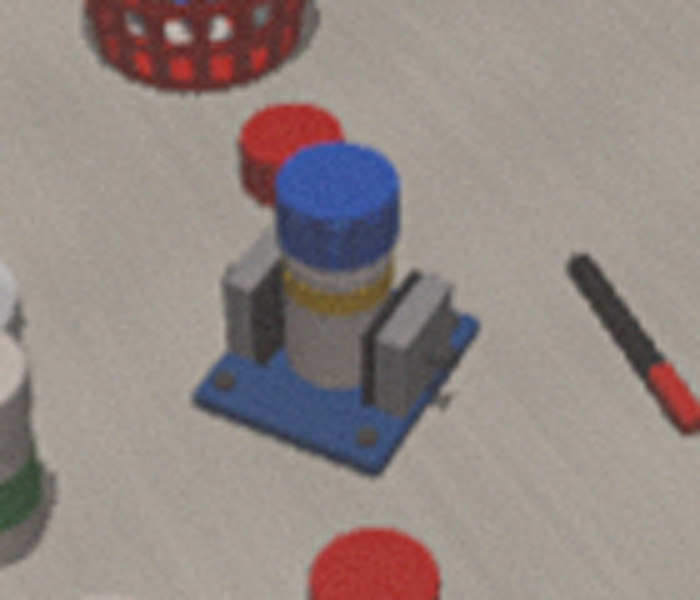

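The crop confirms it: the blue ribbed cap sits on the clamped jar at crop pixel (338,200), and the red cap behind it is only a look-alike. Next I'll move above the cap.

>>> apply_moves(commands=[{"fingers": 85, "tx": -28.7, "ty": -22.5}, {"tx": -28.7, "ty": -22.5}, {"tx": -28.7, "ty": -22.5}, {"tx": -28.7, "ty": -22.5}, {"tx": -28.7, "ty": -22.5}, {"tx": -28.7, "ty": -22.5}, {"tx": -28.7, "ty": -22.5}, {"tx": -28.7, "ty": -22.5}, {"tx": -28.7, "ty": -22.5}])

```text
validation failed for argument at $.co...
```

>>> apply_moves(commands=[{"tx": -28.7, "ty": -22.5}, {"tx": -28.7, "ty": -22.5}, {"tx": -28.7, "ty": -22.5}, {"tx": -28.7, "ty": -22.5}, {"tx": -28.7, "ty": -22.5}, {"tx": -28.7, "ty": -22.5}, {"tx": -28.7, "ty": -22.5}, {"tx": -28.7, "ty": -22.5}, {"tx": -28.7, "ty": -22.5}])

```text
validation failed for argument at $.co...
```

>>> apply_moves(commands=[{"wz": 0.12}, {"wz": 0.12}, {"wz": 0.12}, {"wz": 0.12}, {"wz": 0.12}, {"wz": 0.12}, {"wz": 0.12}, {"wz": 0.12}, {"wz": 0.12}, {"wz": 0.12}])

```text
validation failed for argument at $.co...
```

>>> apply_moves(commands=[{"wz": 0.12}, {"wz": 0.12}, {"wz": 0.12}, {"wz": 0.12}, {"wz": 0.12}, {"wz": 0.12}, {"wz": 0.12}, {"wz": 0.12}, {"wz": 0.12}, {"wz": 0.0}])

```text
validation failed for argument at $.co...
```

```bash
cat >> h.py <<'E'
from scipy.spatial.transform import Rotation as Ro
def tool(o): return Ro.from_euler('xyz',o['tcp_rot']).as_matrix()
def wmodel(o):
    m=dict(bot.camera_model('wrist')); M=np.array(m['mount']); T=np.eye(4);T[:3,:3]=tool(o);T[:3,3]=o['tcp_pos']
    W=np.linalg.inv(T@M); m['R']=W[:3,:3];m['t']=W[:3,3]; return m
def go(o,p): return (tool(o).T@(np.array(p)-o['tcp_pos'])*1000).round(1)
E
python3 - <<'E'
from h import *
o,im,d=grab('wrist');cv2.imwrite('pics/w1.png',im);m=wmodel(o)
print(o['joint_pos'].round(3),o['tcp_pos'].round(4),o['tcp_rot'].round(4),o['ft_force'].round(2),o['moment'].round(3),o['clock'])
hsv=cv2.cvtColor(im,cv2.COLOR_BGR2HSV);mk=cv2.inRange(hsv,(95,90,40),(130,255,255))
k,l,s,c=cv2.connectedComponentsWithStats(mk)
for i in range(1,k):
    if s[i,4]>150:
        a=(l==i)&(d>0);v,u=np.nonzero(a);P=world(m,np.c_[u,v],d[a]);T=P[P[:,2]>.112]
        print(s[i],P.mean(0).round(4),len(T))
        if len(T)>50:
            vv,uu=v[P[:,2]>.112],u[P[:,2]>.112]
            q=plane(m,np.c_[uu,vv],.118);print('top',q.mean(0),cv2.minEnclosingCircle(np.float32(q[:,:2])),np.median(T[:,2]))
            print('go',go(o,[*q.mean(0)[:2],.093]))
E
```

```text
[0.946 0.105 0.097 1.564 0.    1.353] [0.2372 0.5508 0.2306] [-3.1404e+00 -3.0000e-04  2.7348e+00] [-0.23  0.01  0.89] [-0.021  0.039 -0.072] 0.1
```

The move calls were refused and nothing moved. I'll try a row with every key filled in.

>>> apply_moves(commands=[{"fingers": 85, "tx": -28.7, "ty": -22.5, "tz": 0, "wx": 0, "wy": 0, "wz": 0}])

```text
clock: 0.23
tcp_pos: [0.2528, 0.5213, 0.2298]
tcp_rot: [-3.141, -0.002, 2.739]
ft_force: [1.2, -0.3, 0.4]
opening: 0.0844
grasp_force: 0.0
```

>>> apply_moves(commands=[{"fingers": 85, "tx": -28.7, "ty": -22.5, "tz": 0, "wx": 0, "wy": 0, "wz": 0}, {"fingers": 85, "tx": -28.7, "ty": -22.5, "tz": 0, "wx": 0, "wy": 0, "wz": 0}, {"fingers": 85, "tx": -28.7, "ty": -22.5, "tz": 0, "wx": 0, "wy": 0, "wz": 0}, {"fingers": 85, "tx": -28.7, "ty": -22.5, "tz": 0, "wx": 0, "wy": 0, "wz": 0}, {"fingers": 85, "tx": -28.7, "ty": -22.5, "tz": 0, "wx": 0, "wy": 0, "wz": 0}, {"fingers": 85, "tx": -28.7, "ty": -22.5, "tz": 0, "wx": 0, "wy": 0, "wz": 0}, {"fingers": 85, "tx": -28.7, "ty": -22.5, "tz": 0, "wx": 0, "wy": 0, "wz": 0}, {"fingers": 85, "tx": -28.7, "ty": -22.5, "tz": 0, "wx": 0, "wy": 0, "wz": 0}])

```text
clock: 0.9
tcp_pos: [0.3949, 0.2613, 0.2312]
tcp_rot: [3.141, 0.0, 2.735]
ft_force: [0.7, 0.3, -0.1]
opening: 0.0848
grasp_force: 0.0
```

>>> apply_moves(commands=[{"fingers": 85, "tx": -28.7, "ty": -22.5, "tz": 0, "wx": 0, "wy": 0, "wz": 0}, {"fingers": 85, "tx": -28.7, "ty": -22.5, "tz": 0, "wx": 0, "wy": 0, "wz": 0}, {"fingers": 85, "tx": -28.7, "ty": -22.5, "tz": 0, "wx": 0, "wy": 0, "wz": 0}, {"fingers": 85, "tx": -28.7, "ty": -22.5, "tz": 0, "wx": 0, "wy": 0, "wz": 0}, {"fingers": 85, "tx": -28.7, "ty": -22.5, "tz": 0, "wx": 0, "wy": 0, "wz": 0}, {"fingers": 85, "tx": -28.7, "ty": -22.5, "tz": 0, "wx": 0, "wy": 0, "wz": 0}, {"fingers": 85, "tx": -28.7, "ty": -22.5, "tz": 0, "wx": 0, "wy": 0, "wz": 0}, {"fingers": 85, "tx": -28.7, "ty": -22.5, "tz": 0, "wx": 0, "wy": 0, "wz": 0}, {"fingers": 85, "tx": -28.7, "ty": -22.5, "tz": 0, "wx": 0, "wy": 0, "wz": 0}])

```text
clock: 1.65
tcp_pos: [0.552, -0.0271, 0.231]
tcp_rot: [3.141, -0.0, 2.735]
ft_force: [0.4, -0.1, -0.8]
opening: 0.085
grasp_force: 0.0
```

>>> apply_moves(commands=[{"fingers": 85, "tx": 0, "ty": 0, "tz": 0, "wx": 0, "wy": 0, "wz": 0.12}, {"fingers": 85, "tx": 0, "ty": 0, "tz": 0, "wx": 0, "wy": 0, "wz": 0.12}, {"fingers": 85, "tx": 0, "ty": 0, "tz": 0, "wx": 0, "wy": 0, "wz": 0.12}, {"fingers": 85, "tx": 0, "ty": 0, "tz": 0, "wx": 0, "wy": 0, "wz": 0.12}, {"fingers": 85, "tx": 0, "ty": 0, "tz": 0, "wx": 0, "wy": 0, "wz": 0.12}, {"fingers": 85, "tx": 0, "ty": 0, "tz": 0, "wx": 0, "wy": 0, "wz": 0.12}, {"fingers": 85, "tx": 0, "ty": 0, "tz": 0, "wx": 0, "wy": 0, "wz": 0.12}, {"fingers": 85, "tx": 0, "ty": 0, "tz": 0, "wx": 0, "wy": 0, "wz": 0.12}, {"fingers": 85, "tx": 0, "ty": 0, "tz": 0, "wx": 0, "wy": 0, "wz": 0.12}, {"fingers": 85, "tx": 0, "ty": 0, "tz": 0, "wx": 0, "wy": 0, "wz": 0.12}])

```text
clock: 2.48
tcp_pos: [0.5514, -0.0252, 0.231]
tcp_rot: [-3.141, -0.0, 1.529]
ft_force: [-0.6, 0.4, 0.4]
opening: 0.0852
grasp_force: 0.0
```

>>> apply_moves(commands=[{"fingers": 85, "tx": 0, "ty": 0, "tz": 0, "wx": 0, "wy": 0, "wz": 0.12}, {"fingers": 85, "tx": 0, "ty": 0, "tz": 0, "wx": 0, "wy": 0, "wz": 0.12}, {"fingers": 85, "tx": 0, "ty": 0, "tz": 0, "wx": 0, "wy": 0, "wz": 0.12}, {"fingers": 85, "tx": 0, "ty": 0, "tz": 0, "wx": 0, "wy": 0, "wz": 0.12}, {"fingers": 85, "tx": 0, "ty": 0, "tz": 0, "wx": 0, "wy": 0, "wz": 0.12}, {"fingers": 85, "tx": 0, "ty": 0, "tz": 0, "wx": 0, "wy": 0, "wz": 0.12}, {"fingers": 85, "tx": 0, "ty": 0, "tz": 0, "wx": 0, "wy": 0, "wz": 0.12}, {"fingers": 85, "tx": 0, "ty": 0, "tz": 0, "wx": 0, "wy": 0, "wz": 0.12}, {"fingers": 85, "tx": 0, "ty": 0, "tz": 0, "wx": 0, "wy": 0, "wz": 0.12}, {"fingers": 85, "tx": 0, "ty": 0, "tz": 0, "wx": 0, "wy": 0, "wz": 0}])

```text
clock: 3.32
tcp_pos: [0.5515, -0.0252, 0.231]
tcp_rot: [-3.141, 0.0, 0.449]
ft_force: [-0.2, 0.3, -0.7]
opening: 0.085
grasp_force: 0.0
```

```bash
cat > w.py <<'E'
from h import *
o,im,d=grab('wrist');cv2.imwrite('pics/w1.png',im);m=wmodel(o)
print(o['joint_pos'].round(3),o['tcp_pos'].round(4),o['tcp_rot'].round(4),o['ft_force'].round(2),o['moment'].round(3),o['clock'])
hsv=cv2.cvtColor(im,cv2.COLOR_BGR2HSV);mk=cv2.inRange(hsv,(95,90,40),(130,255,255))
k,l,s,c=cv2.connectedComponentsWithStats(mk)
for i in range(1,k):
    if s[i,4]>150:
        a=(l==i)&(d>0);v,u=np.nonzero(a);P=world(m,np.c_[u,v],d[a]);t=P[:,2]>.114;T=P[t]
        print(s[i],P.mean(0).round(4),len(T))
        if len(T)>50:
            q=plane(m,np.c_[u[t],v[t]],.118);print('top',q.mean(0),cv2.minEnclosingCircle(np.float32(q[:,:2])),np.median(T[:,2]))
            print('go',go(o,[*q.mean(0)[:2],.093]))
E
python3 w.py
```

```text
[-0.283 -0.042 -0.052  1.561  0.     2.41 ] [ 0.5515 -0.0252  0.231 ] [-3.1412e+00  3.0000e-04  4.4930e-01] [-0.16  0.33 -0.74] [ 0.013 -0.039  0.011] 3.3167
[483   0  29  21 334] [ 0.8382 -0.1978  0.0144] 0
[ 216  117   81   91 4455] [ 0.5654 -0.0157  0.0734] 2418
top [ 0.55385397 -0.02280599  0.118     ] ((0.5533085465431213, -0.023129982873797417), 0.02792719192802906) 0.12021312540584066
go [  3.3  -1.1 138. ]
```

The wrist camera puts the cap top at (0.553, -0.023) with a fitted radius of 27.9 mm, which agrees with the fixed views. I'll descend and grip.

>>> apply_moves(commands=[{"fingers": 85, "tx": 2, "ty": -1.2, "tz": 30, "wx": 0, "wy": 0, "wz": 0}, {"fingers": 85, "tx": 0, "ty": 0, "tz": 30, "wx": 0, "wy": 0, "wz": 0}, {"fingers": 85, "tx": 0, "ty": 0, "tz": 30, "wx": 0, "wy": 0, "wz": 0}, {"fingers": 85, "tx": 0, "ty": 0, "tz": 25, "wx": 0, "wy": 0, "wz": 0}, {"fingers": 85, "tx": 0, "ty": 0, "tz": 15, "wx": 0, "wy": 0, "wz": 0}, {"fingers": 85, "tx": 0, "ty": 0, "tz": 8, "wx": 0, "wy": 0, "wz": 0}, {"fingers": 85, "tx": 0, "ty": 0, "tz": 0, "wx": 0, "wy": 0, "wz": 0}, {"fingers": 85, "tx": 0, "ty": 0, "tz": 0, "wx": 0, "wy": 0, "wz": 0}])

```text
clock: 4.03
tcp_pos: [0.553, -0.0234, 0.0939]
tcp_rot: [3.141, -0.0, 0.457]
ft_force: [0.7, 0.1, 0.7]
opening: 0.0848
grasp_force: 0.0
```

>>> apply_moves(commands=[{"fingers": 60, "tx": 0, "ty": 0, "tz": 0, "wx": 0, "wy": 0, "wz": 0}, {"fingers": 50, "tx": 0, "ty": 0, "tz": 0, "wx": 0, "wy": 0, "wz": 0}, {"fingers": 40, "tx": 0, "ty": 0, "tz": 0, "wx": 0, "wy": 0, "wz": 0}, {"fingers": 40, "tx": 0, "ty": 0, "tz": 0, "wx": 0, "wy": 0, "wz": 0}, {"fingers": 40, "tx": 0, "ty": 0, "tz": 0, "wx": 0, "wy": 0, "wz": 0}, {"fingers": 40, "tx": 0, "ty": 0, "tz": 0, "wx": 0, "wy": 0, "wz": 0}, {"fingers": 40, "tx": 0, "ty": 0, "tz": 0, "wx": 0, "wy": 0, "wz": 0}, {"fingers": 40, "tx": 0, "ty": 0, "tz": 0, "wx": 0, "wy": 0, "wz": 0}], force=90)

```text
clock: 4.7
tcp_pos: [0.5539, -0.0236, 0.0951]
tcp_rot: [3.14, -0.002, 0.455]
ft_force: [-1.3, 0.1, 5.8]
opening: 0.0539
grasp_force: 94.4
```

```bash
cat > s.py <<'E'
from h import *
o=bot.get_obs()
for k in ('clock','joint_pos','tcp_pos','tcp_rot','ft_force','moment','opening','grasp_force'): print(k,np.round(o[k],4))
E
python3 s.py
```

```text
clock 4.7
joint_pos [-2.7860e-01 -1.7900e-02 -2.7550e-01  1.3105e+00  1.0000e-04  2.4078e+00]
tcp_pos [ 0.5539 -0.0236  0.0951]
tcp_rot [ 3.1398e+00 -2.1000e-03  4.5520e-01]
ft_force [-1.2554  0.0959  5.7576]
moment [0.067  0.1593 0.0366]
opening 0.0539
grasp_force 94.3642
```

Gripped at 94 N. Now the break-loose twist: negative wz is anticlockwise seen from above.

>>> apply_moves(commands=[{"fingers": 40, "tx": 0, "ty": 0, "tz": 0, "wx": 0, "wy": 0, "wz": -0.1}, {"fingers": 40, "tx": 0, "ty": 0, "tz": 0, "wx": 0, "wy": 0, "wz": -0.1}], force=95)

```text
clock: 4.87
tcp_pos: [0.5546, -0.0236, 0.0965]
tcp_rot: [3.138, -0.003, 0.659]
ft_force: [0.4, 1.1, 19.3]
opening: 0.054
grasp_force: 100.5
```

```bash
python3 s.py
```

```text
clock 4.8667
joint_pos [-2.7850e-01 -1.9000e-02 -2.7400e-01  1.3114e+00  5.0000e-04  2.2040e+00]
tcp_pos [ 0.5546 -0.0236  0.0965]
tcp_rot [ 3.1383e+00 -3.1000e-03  6.5900e-01]
ft_force [ 0.4428  1.0701 19.2951]
moment [ 0.2021  0.1915 -0.263 ]
opening 0.054
grasp_force 100.5038
```

>>> apply_moves(commands=[{"fingers": 40, "tx": 0, "ty": 0, "tz": -1, "wx": 0, "wy": 0, "wz": -0.1}, {"fingers": 40, "tx": 0, "ty": 0, "tz": 0, "wx": 0, "wy": 0, "wz": -0.1}])

```text
clock: 5.03
tcp_pos: [0.5545, -0.0234, 0.0968]
tcp_rot: [3.138, -0.002, 0.86]
ft_force: [-1.0, 2.5, 9.2]
opening: 0.0538
grasp_force: 100.1
```

```bash
python3 s.py
```

```text
clock 5.0333
joint_pos [-2.7840e-01 -1.9000e-02 -2.7340e-01  1.3123e+00  9.0000e-04  2.0030e+00]
tcp_pos [ 0.5545 -0.0234  0.0968]
tcp_rot [ 3.1383e+00 -2.5000e-03  8.6010e-01]
ft_force [-1.0368  2.4652  9.2094]
moment [ 0.5762  0.1963 -0.101 ]
opening 0.0538
grasp_force 100.1269
```

>>> apply_moves(commands=[{"fingers": 40, "tx": 0, "ty": 0, "tz": 0, "wx": 0, "wy": 0, "wz": -0.08}])

```text
clock: 5.12
tcp_pos: [0.5544, -0.0233, 0.0968]
tcp_rot: [3.138, -0.002, 0.941]
ft_force: [-1.5, 3.1, 11.0]
opening: 0.0534
grasp_force: 100.2
```

```bash
sed -i "s/'moment',/'moment','joint_efforts',/" s.py; python3 s.py; python3 - <<'E'
from h import *
o,im,d=grab('wrist'); cv2.imwrite('pics/w2.png',im)
E
```

```text
clock 5.1167
joint_pos [-2.7830e-01 -1.9000e-02 -2.7350e-01  1.3126e+00  1.1000e-03  1.9228e+00]
tcp_pos [ 0.5544 -0.0233  0.0968]
tcp_rot [ 3.1385e+00 -2.3000e-03  9.4050e-01]
ft_force [-1.5255  3.1213 11.0496]
moment [ 0.6903  0.341  -0.1306]
joint_efforts [ -1.6426 -43.7538  45.3382  -1.0819  -0.8742   1.1146]
opening 0.0534
grasp_force 100.1933
```

View pics/w2.png

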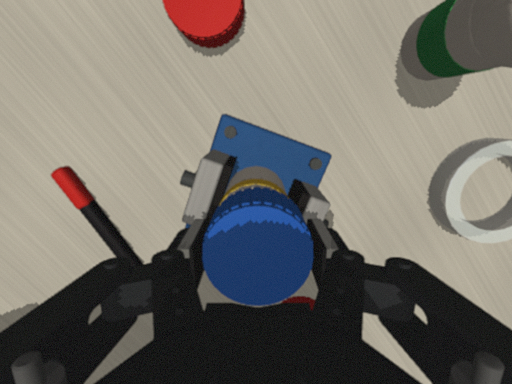

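The wrist view shows the cap centred between the pads at about (258,245). The joint-6 effort is about 1.1 N m, so I'll keep twisting and watch it.

>>> apply_moves(commands=[{"fingers": 40, "tx": 0, "ty": 0, "tz": 0, "wx": 0, "wy": 0, "wz": -0.1}, {"fingers": 40, "tx": 0, "ty": 0, "tz": 0, "wx": 0, "wy": 0, "wz": -0.1}])

```text
clock: 5.33
tcp_pos: [0.5542, -0.0231, 0.0968]
tcp_rot: [3.139, -0.002, 1.14]
ft_force: [-2.7, 3.3, 12.0]
opening: 0.0538
grasp_force: 100.3
```

```bash
python3 s.py
```

```text
clock 5.3333
joint_pos [-2.7820e-01 -1.9100e-02 -2.7350e-01  1.3131e+00  1.2000e-03  1.7236e+00]
tcp_pos [ 0.5542 -0.0231  0.0968]
tcp_rot [ 3.1385e+00 -1.7000e-03  1.1398e+00]
ft_force [-2.7451  3.269  11.9841]
moment [ 0.7374  0.5684 -0.1321]
joint_efforts [ -1.6899 -43.5297  45.4606  -1.5067  -0.7792   2.1422]
opening 0.0538
grasp_force 100.2814
```

>>> apply_moves(commands=[{"fingers": 40, "tx": 0, "ty": 0, "tz": -0.5, "wx": 0, "wy": 0, "wz": 0}])

```text
clock: 5.42
tcp_pos: [0.554, -0.0231, 0.0969]
tcp_rot: [3.139, -0.001, 1.142]
ft_force: [-1.3, 2.1, 5.0]
opening: 0.0538
grasp_force: 99.6
```

```bash
python3 s.py | grep -v clock
```

```text
joint_pos [-2.7820e-01 -1.9000e-02 -2.7330e-01  1.3137e+00  1.0000e-03  1.7216e+00]
tcp_pos [ 0.554  -0.0231  0.0969]
tcp_rot [ 3.1390e+00 -1.4000e-03  1.1417e+00]
ft_force [-1.3166  2.0771  5.0055]
moment [ 0.3938  0.1235 -0.0212]
joint_efforts [ -1.1864 -46.9449  48.2959  -0.5922  -0.534   -1.7006]
opening 0.0538
grasp_force 99.5976
```

The moment drops to about zero at rest and is only about 0.13 N m while turning, so the cap is loose. I'll reduce the grip to 30 N, so the fingers would slip on the cap before they could drag the jar, and spin on.

>>> apply_moves(commands=[{"fingers": 40, "tx": 0, "ty": 0, "tz": 0, "wx": 0, "wy": 0, "wz": 0}, {"fingers": 40, "tx": 0, "ty": 0, "tz": 0, "wx": 0, "wy": 0, "wz": 0}, {"fingers": 40, "tx": 0, "ty": 0, "tz": 0, "wx": 0, "wy": 0, "wz": -0.1}, {"fingers": 40, "tx": 0, "ty": 0, "tz": 0, "wx": 0, "wy": 0, "wz": -0.1}, {"fingers": 40, "tx": 0, "ty": 0, "tz": 0, "wx": 0, "wy": 0, "wz": -0.1}, {"fingers": 40, "tx": 0, "ty": 0, "tz": 0, "wx": 0, "wy": 0, "wz": -0.1}, {"fingers": 40, "tx": 0, "ty": 0, "tz": 0, "wx": 0, "wy": 0, "wz": -0.1}], force=30)

```text
clock: 6.0
tcp_pos: [0.5535, -0.023, 0.0969]
tcp_rot: [3.14, -0.0, 1.64]
ft_force: [-4.5, 2.9, 10.1]
opening: 0.0539
grasp_force: 100.1
```

```bash
python3 s.py | grep -v clock
```

```text
joint_pos [-2.7810e-01 -1.9100e-02 -2.7350e-01  1.3148e+00  1.0000e-03  1.2231e+00]
tcp_pos [ 0.5535 -0.023   0.0969]
tcp_rot [ 3.1397e+00 -3.0000e-04  1.6404e+00]
ft_force [-4.4569  2.9364 10.0705]
moment [ 0.8122  1.0564 -0.1483]
joint_efforts [ -1.6749 -44.4402  47.0674  -2.4083  -0.6306   1.8234]
opening 0.0539
grasp_force 100.1373
```

The grip stayed at 100 N, so I'll let go briefly and take hold again lightly.

>>> apply_moves(commands=[{"fingers": 62, "tx": 0, "ty": 0, "tz": 0, "wx": 0, "wy": 0, "wz": 0}, {"fingers": 62, "tx": 0, "ty": 0, "tz": 0, "wx": 0, "wy": 0, "wz": 0}, {"fingers": 62, "tx": 0, "ty": 0, "tz": 0, "wx": 0, "wy": 0, "wz": 0}, {"fingers": 50, "tx": 0, "ty": 0, "tz": 0, "wx": 0, "wy": 0, "wz": 0}, {"fingers": 50, "tx": 0, "ty": 0, "tz": 0, "wx": 0, "wy": 0, "wz": 0}, {"fingers": 50, "tx": 0, "ty": 0, "tz": 0, "wx": 0, "wy": 0, "wz": 0}, {"fingers": 50, "tx": 0, "ty": 0, "tz": 0, "wx": 0, "wy": 0, "wz": 0}], force=30)

```text
clock: 6.58
tcp_pos: [0.553, -0.0234, 0.0952]
tcp_rot: [3.141, 0.0, 1.634]
ft_force: [-1.8, 0.1, 4.9]
opening: 0.0556
grasp_force: 31.8
```

```bash
python3 s.py | grep -v clock
```

```text
joint_pos [-0.2787 -0.0177 -0.2752  1.3129 -0.      1.2286]
tcp_pos [ 0.553  -0.0234  0.0952]
tcp_rot [3.1413e+00 1.0000e-04 1.6343e+00]
ft_force [-1.7786  0.0565  4.9499]
moment [ 0.0486  0.4648 -0.0801]
joint_efforts [-2.87000e-02 -4.63644e+01  4.79003e+01 -9.20500e-01  1.41600e-01
  6.10000e-03]
opening 0.0556
grasp_force 31.8114
```

>>> apply_moves(commands=[{"fingers": 50, "tx": 0, "ty": 0, "tz": 0, "wx": 0, "wy": 0, "wz": -0.06}, {"fingers": 50, "tx": 0, "ty": 0, "tz": 0, "wx": 0, "wy": 0, "wz": -0.06}, {"fingers": 50, "tx": 0, "ty": 0, "tz": 0, "wx": 0, "wy": 0, "wz": -0.06}])

```text
clock: 6.83
tcp_pos: [0.5528, -0.0232, 0.0952]
tcp_rot: [3.142, -0.0, 1.817]
ft_force: [-3.5, 1.1, 7.8]
opening: 0.0553
grasp_force: 31.9
```

```bash
python3 s.py | grep -v clock
```

```text
joint_pos [-2.7850e-01 -1.7800e-02 -2.7530e-01  1.3135e+00  3.0000e-04  1.0458e+00]
tcp_pos [ 0.5528 -0.0232  0.0952]
tcp_rot [ 3.1416e+00 -3.0000e-04  1.8173e+00]
ft_force [-3.4645  1.1213  7.8247]
moment [ 0.2334  0.8537 -0.0821]
joint_efforts [ -0.626  -45.9927  48.1275  -1.7441  -0.0686   1.096 ]
opening 0.0553
grasp_force 31.866
```

>>> apply_moves(commands=[{"fingers": 50, "tx": 0, "ty": 0, "tz": 0, "wx": 0, "wy": 0, "wz": -0.06}, {"fingers": 50, "tx": 0, "ty": 0, "tz": 0, "wx": 0, "wy": 0, "wz": -0.06}])

```text
clock: 7.0
tcp_pos: [0.5526, -0.0232, 0.0952]
tcp_rot: [-3.141, -0.0, 1.937]
ft_force: [-4.4, 2.4, 7.6]
opening: 0.055
grasp_force: 31.9
```

```bash
python3 s.py | grep -v clock
```

```text
joint_pos [-2.7850e-01 -1.7800e-02 -2.7530e-01  1.3138e+00  2.0000e-04  9.2580e-01]
tcp_pos [ 0.5526 -0.0232  0.0952]
tcp_rot [-3.1414e+00 -4.0000e-04  1.9373e+00]
ft_force [-4.4048  2.4218  7.567 ]
moment [ 0.2736  0.9796 -0.1465]
joint_efforts [-6.14400e-01 -4.58740e+01  4.82071e+01 -1.99540e+00 -1.11000e-02
  1.07460e+00]
opening 0.055
grasp_force 31.8827
```

>>> apply_moves(commands=[{"fingers": 50, "tx": 0, "ty": 0, "tz": 0, "wx": 0, "wy": 0, "wz": -0.06}, {"fingers": 50, "tx": 0, "ty": 0, "tz": 0, "wx": 0, "wy": 0, "wz": -0.06}])

```text
clock: 7.17
tcp_pos: [0.5525, -0.0232, 0.0952]
tcp_rot: [-3.141, -0.0, 2.057]
ft_force: [-5.1, 0.7, 7.7]
opening: 0.0556
grasp_force: 31.9
```

```bash
python3 s.py | grep -E "mom|force"
```

```text
ft_force [-5.1024  0.6675  7.7343]
moment [ 0.2141  1.1417 -0.1023]
grasp_force 31.9382
```

>>> apply_moves(commands=[{"fingers": 50, "tx": 0, "ty": 0, "tz": 0, "wx": 0, "wy": 0, "wz": -0.06}, {"fingers": 50, "tx": 0, "ty": 0, "tz": 0, "wx": 0, "wy": 0, "wz": -0.06}])

```text
clock: 7.33
tcp_pos: [0.5525, -0.0233, 0.0952]
tcp_rot: [-3.141, -0.0, 2.177]
ft_force: [-5.1, -1.7, 7.4]
opening: 0.0553
grasp_force: 31.9
```

```bash
python3 s.py | grep -E "mom|force"
```

```text
ft_force [-5.1494 -1.6658  7.3653]
moment [-0.3195  1.1875 -0.2464]
grasp_force 31.8677
```

>>> apply_moves(commands=[{"fingers": 50, "tx": 0, "ty": 0, "tz": 0, "wx": 0, "wy": 0, "wz": -0.06}, {"fingers": 50, "tx": 0, "ty": 0, "tz": 0, "wx": 0, "wy": 0, "wz": -0.06}])

```text
clock: 7.5
tcp_pos: [0.5523, -0.0236, 0.0951]
tcp_rot: [-3.141, -0.0, 2.296]
ft_force: [-6.6, 1.8, 7.2]
opening: 0.0549
grasp_force: 31.3
```

```bash
python3 s.py | grep -E "mom|force|tcp"
```

```text
tcp_pos [ 0.5523 -0.0236  0.0951]
tcp_rot [-3.1406e+00 -4.0000e-04  2.2956e+00]
ft_force [-6.599   1.8001  7.1999]
moment [ 0.3846  1.5947 -1.3079]
grasp_force 31.2643
```

Clear stop: the moment is -1.31 N m at about 105° in total, still below the 1.7 N m that would turn the jar. I'll release to take off the twist, then grip again for the lift.

>>> apply_moves(commands=[{"fingers": 40, "tx": 0, "ty": 0, "tz": 0, "wx": 0, "wy": 0, "wz": 0.03}, {"fingers": 62, "tx": 0, "ty": 0, "tz": 0, "wx": 0, "wy": 0, "wz": 0}, {"fingers": 62, "tx": 0, "ty": 0, "tz": 0, "wx": 0, "wy": 0, "wz": 0}, {"fingers": 62, "tx": 0, "ty": 0, "tz": 0, "wx": 0, "wy": 0, "wz": 0}, {"fingers": 50, "tx": 0, "ty": 0, "tz": 0, "wx": 0, "wy": 0, "wz": 0}, {"fingers": 50, "tx": 0, "ty": 0, "tz": 0, "wx": 0, "wy": 0, "wz": 0}, {"fingers": 50, "tx": 0, "ty": 0, "tz": 0, "wx": 0, "wy": 0, "wz": 0}, {"fingers": 50, "tx": 0, "ty": 0, "tz": 0, "wx": 0, "wy": 0, "wz": 0}], force=35)

```text
clock: 8.17
tcp_pos: [0.5527, -0.0235, 0.0948]
tcp_rot: [-3.141, 0.0, 2.265]
ft_force: [-3.3, -2.2, 1.7]
opening: 0.0557
grasp_force: 37.2
```

>>> apply_moves(commands=[{"fingers": 50, "tx": 0, "ty": 0, "tz": -1.5, "wx": 0, "wy": 0, "wz": 0}, {"fingers": 50, "tx": 0, "ty": 0, "tz": 0, "wx": 0, "wy": 0, "wz": 0}])

```text
clock: 8.33
tcp_pos: [0.5527, -0.0233, 0.0961]
tcp_rot: [-3.141, -0.0, 2.265]
ft_force: [-1.5, -1.0, 0.2]
opening: 0.0553
grasp_force: 37.8
```

```bash
python3 s.py | grep -E "mom|force|tcp"
```

```text
tcp_pos [ 0.5527 -0.0233  0.0961]
tcp_rot [-3.1413e+00 -4.0000e-04  2.2647e+00]
ft_force [-1.5166 -0.9802  0.2381]
moment [-0.3773  0.5209 -0.0486]
grasp_force 37.8223
```

>>> apply_moves(commands=[{"fingers": 50, "tx": 0, "ty": 0, "tz": -1.5, "wx": 0, "wy": 0, "wz": 0}, {"fingers": 50, "tx": 0, "ty": 0, "tz": 0, "wx": 0, "wy": 0, "wz": 0}])

```text
clock: 8.5
tcp_pos: [0.5527, -0.0233, 0.0977]
tcp_rot: [-3.141, -0.0, 2.265]
ft_force: [-2.5, -2.1, -0.9]
opening: 0.0557
grasp_force: 37.8
```

>>> apply_moves(commands=[{"fingers": 50, "tx": 0, "ty": 0, "tz": -1, "wx": 0, "wy": 0, "wz": 0}, {"fingers": 50, "tx": 0, "ty": 0, "tz": 0, "wx": 0, "wy": 0, "wz": 0}])

```text
clock: 8.67
tcp_pos: [0.5528, -0.0233, 0.0988]
tcp_rot: [-3.141, -0.0, 2.265]
ft_force: [-2.6, -1.6, -2.0]
opening: 0.0556
grasp_force: 37.7
```

>>> apply_moves(commands=[{"fingers": 50, "tx": 0, "ty": 0, "tz": -2, "wx": 0, "wy": 0, "wz": 0}, {"fingers": 50, "tx": 0, "ty": 0, "tz": 0, "wx": 0, "wy": 0, "wz": 0}])

```text
clock: 8.83
tcp_pos: [0.5529, -0.0233, 0.1012]
tcp_rot: [3.141, 0.0, 2.265]
ft_force: [-3.0, -0.7, -0.4]
opening: 0.0554
grasp_force: 37.9
```

>>> apply_moves(commands=[{"fingers": 50, "tx": 0, "ty": 0, "tz": -2, "wx": 0, "wy": 0, "wz": 0}, {"fingers": 50, "tx": 0, "ty": 0, "tz": 0, "wx": 0, "wy": 0, "wz": 0}])

```text
clock: 9.0
tcp_pos: [0.553, -0.0233, 0.1032]
tcp_rot: [3.141, 0.0, 2.265]
ft_force: [-3.5, -1.6, -0.3]
opening: 0.0552
grasp_force: 37.9
```

```bash
python3 s.py | grep -E "mom|force|tcp"
```

```text
tcp_pos [ 0.553  -0.0233  0.1032]
tcp_rot [3.1413e+00 2.0000e-04 2.2649e+00]
ft_force [-3.4648 -1.6214 -0.297 ]
moment [-0.2899  0.6958 -0.043 ]
grasp_force 37.8758
```

Freely lifting. Next I'll raise it clear of the neck and on up to travel height.

>>> apply_moves(commands=[{"fingers": 50, "tx": 0, "ty": 0, "tz": -4, "wx": 0, "wy": 0, "wz": 0}, {"fingers": 50, "tx": 0, "ty": 0, "tz": -4, "wx": 0, "wy": 0, "wz": 0}, {"fingers": 50, "tx": 0, "ty": 0, "tz": -5, "wx": 0, "wy": 0, "wz": 0}])

```text
clock: 9.25
tcp_pos: [0.5534, -0.0231, 0.1165]
tcp_rot: [3.14, 0.0, 2.265]
ft_force: [0.4, 0.4, -0.1]
opening: 0.0557
grasp_force: 37.9
```

>>> apply_moves(commands=[{"fingers": 50, "tx": 0, "ty": 0, "tz": -6, "wx": 0, "wy": 0, "wz": 0}, {"fingers": 50, "tx": 0, "ty": 0, "tz": -8, "wx": 0, "wy": 0, "wz": 0}, {"fingers": 50, "tx": 0, "ty": 0, "tz": -10, "wx": 0, "wy": 0, "wz": 0}, {"fingers": 50, "tx": 0, "ty": 0, "tz": -15, "wx": 0, "wy": 0, "wz": 0}, {"fingers": 50, "tx": 0, "ty": 0, "tz": -20, "wx": 0, "wy": 0, "wz": 0}, {"fingers": 50, "tx": 0, "ty": 0, "tz": -20, "wx": 0, "wy": 0, "wz": 0}, {"fingers": 50, "tx": 0, "ty": 0, "tz": -10, "wx": 0, "wy": 0, "wz": 0}, {"fingers": 50, "tx": 0, "ty": 0, "tz": 0, "wx": 0, "wy": 0, "wz": 0}])

```text
clock: 9.92
tcp_pos: [0.5543, -0.0237, 0.2082]
tcp_rot: [3.139, 0.004, 2.265]
ft_force: [0.1, -0.3, -0.2]
opening: 0.0552
grasp_force: 37.9
```

```bash
python3 s.py | grep -E "mom|force|tcp|joint_p"; python3 - <<'E'
from h import *
o=bot.get_obs()
out=[]
for n in ('scene','side'):
    f=np.load(n+'.npz');im,d=f['im'],f['d'];m=bot.camera_model(n)
    v,u=np.nonzero(d>0);P=world(m,np.c_[u,v],d[v,u])
    box=(P[:,0]>.38)&(P[:,0]<.70)&(P[:,1]>.17)&(P[:,1]<.45)
    hsv=cv2.cvtColor(im,cv2.COLOR_BGR2HSV)[v,u]
    rim=box&(P[:,2]>-.01)&(P[:,2]<.03)&(hsv[:,2]<105)
    g=np.zeros(d.shape,np.uint8);g[v[rim],u[rim]]=255
    g=cv2.morphologyEx(g,cv2.MORPH_CLOSE,np.ones((5,5)))
    c=max(cv2.findContours(g,0,1)[0],key=cv2.contourArea)
    q=plane(m,cv2.convexHull(c)[:,0],.011);r=cv2.minAreaRect(np.float32(q[:,:2]*1000));print(n,'tray',r)
    w=box&(P[:,2]>.028)&(P[:,2]<.05);print('spare',P[w].mean(0).round(3),w.sum())
o2,im,d=grab('scene');cv2.imwrite('pics/s2.png',cv2.resize(im,(800,600)))
E
```

```text
joint_pos [-2.7860e-01 -4.3900e-02 -9.5400e-02  1.5144e+00  2.0000e-04  5.9810e-01]
tcp_pos [ 0.5543 -0.0237  0.2082]
tcp_rot [3.1387 0.0039 2.2649]
ft_force [ 0.1214 -0.3209 -0.1864]
moment [ 0.0269 -0.0197  0.0309]
grasp_force 37.8961
scene tray ((537.2354125976562, 306.7774353027344), (156.52684020996094, 206.2200469970703), 84.09915924072266)
spare [0.6   0.315 0.035] 708
side tray ((536.888916015625, 308.3736877441406), (181.8424835205078, 208.80548095703125), 84.01040649414062)
spare [0.597 0.31  0.035] 219
```

View pics/s2.png

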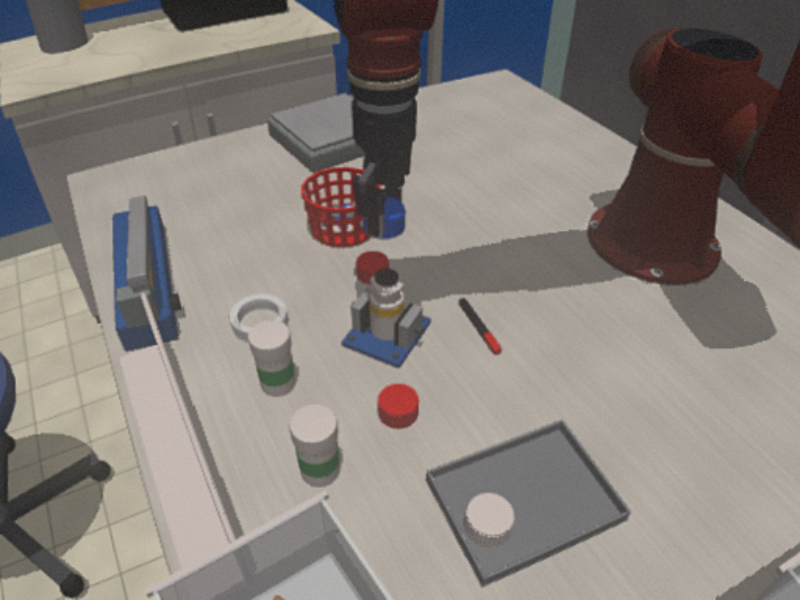

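The view shows the cap in the gripper at (395,218), the open jar still seated in the vice at (387,300), and the bystanders unmoved. The tray centre is (0.537, 0.307) with its long axis at about -6°, and the spare cap is at (0.599, 0.312). I'll place the cap at (0.492, 0.312) with the fingers closing along the tray's y.

>>> apply_moves(commands=[{"fingers": 50, "tx": 12, "ty": 7, "tz": 0, "wx": 0, "wy": 0, "wz": 0}, {"fingers": 50, "tx": 24, "ty": 13, "tz": 0, "wx": 0, "wy": 0, "wz": 0}, {"fingers": 50, "tx": 28, "ty": 16, "tz": 0, "wx": 0, "wy": 0, "wz": 0}, {"fingers": 50, "tx": 28, "ty": 16, "tz": 0, "wx": 0, "wy": 0, "wz": 0}, {"fingers": 50, "tx": 28, "ty": 16, "tz": 0, "wx": 0, "wy": 0, "wz": 0}, {"fingers": 50, "tx": 28, "ty": 16, "tz": 0, "wx": 0, "wy": 0, "wz": 0}, {"fingers": 50, "tx": 28, "ty": 16, "tz": 0, "wx": 0, "wy": 0, "wz": 0}, {"fingers": 50, "tx": 28, "ty": 16, "tz": 0, "wx": 0, "wy": 0, "wz": 0}, {"fingers": 50, "tx": 28, "ty": 16, "tz": 0, "wx": 0, "wy": 0, "wz": 0}, {"fingers": 50, "tx": 28, "ty": 16, "tz": 0, "wx": 0, "wy": 0, "wz": 0}])

```text
clock: 10.8
tcp_pos: [0.4986, 0.2732, 0.2033]
tcp_rot: [-3.14, -0.001, 2.265]
ft_force: [0.1, 0.1, -1.2]
opening: 0.0551
grasp_force: 37.9
```

>>> apply_moves(commands=[{"fingers": 50, "tx": 26, "ty": 14, "tz": 0, "wx": 0, "wy": 0, "wz": 0}, {"fingers": 50, "tx": 12, "ty": 5, "tz": 0, "wx": 0, "wy": 0, "wz": 0}, {"fingers": 50, "tx": 0, "ty": 0, "tz": 0, "wx": 0, "wy": 0, "wz": -0.1}, {"fingers": 50, "tx": 0, "ty": 0, "tz": 0, "wx": 0, "wy": 0, "wz": -0.11}, {"fingers": 50, "tx": 0, "ty": 0, "tz": 0, "wx": 0, "wy": 0, "wz": -0.12}, {"fingers": 50, "tx": 0, "ty": 0, "tz": 0, "wx": 0, "wy": 0, "wz": -0.12}, {"fingers": 50, "tx": 0, "ty": 0, "tz": 0, "wx": 0, "wy": 0, "wz": -0.12}, {"fingers": 50, "tx": 0, "ty": 0, "tz": 0, "wx": 0, "wy": 0, "wz": -0.12}, {"fingers": 50, "tx": 0, "ty": 0, "tz": 0, "wx": 0, "wy": 0, "wz": -0.08}, {"fingers": 50, "tx": 0, "ty": 0, "tz": 0, "wx": 0, "wy": 0, "wz": 0}])

```text
clock: 11.63
tcp_pos: [0.4899, 0.3124, 0.2036]
tcp_rot: [-3.141, -0.002, 3.038]
ft_force: [0.2, 0.3, -0.9]
opening: 0.0548
grasp_force: 37.9
```

```bash
python3 s.py | grep -E "mom|force|tcp|joint_p"; python3 - <<'E'
from h import *
o=bot.get_obs(); print('go',go(o,[.492,.312,.03]))
# held cap height seen by the side and scene cameras
for n in ('scene','side'):
    _,im,d=grab(n);m=bot.camera_model(n)
    mk=(cv2.inRange(cv2.cvtColor(im,cv2.COLOR_BGR2HSV),(100,120,40),(130,255,255))>0)&(d>0)
    v,u=np.nonzero(mk);P=world(m,np.c_[u,v],d[mk]);P=P[np.hypot(*(P[:,:2]-o['tcp_pos'][:2]).T)<.05]
    if len(P): print(n,len(P),np.percentile(P[:,2],[1,50,99]).round(3))
E
```

```text
joint_pos [ 0.3427  0.0443 -0.0155  1.5129  0.      0.4459]
tcp_pos [0.4899 0.3124 0.2036]
tcp_rot [-3.1408e+00 -1.7000e-03  3.0383e+00]
ft_force [ 0.2489  0.3088 -0.8944]
moment [ 0.0003 -0.0271  0.0067]
grasp_force 37.8997
go [ -2.5  -0.  173.6]
scene 795 [0.205 0.231 0.233]
side 159 [0.206 0.228 0.237]
```

>>> apply_moves(commands=[{"fingers": 50, "tx": -2, "ty": 0, "tz": 15, "wx": 0, "wy": 0, "wz": 0}, {"fingers": 50, "tx": 0, "ty": 0, "tz": 28, "wx": 0, "wy": 0, "wz": 0}, {"fingers": 50, "tx": 0, "ty": 0, "tz": 30, "wx": 0, "wy": 0, "wz": 0}, {"fingers": 50, "tx": 0, "ty": 0, "tz": 30, "wx": 0, "wy": 0, "wz": 0}, {"fingers": 50, "tx": 0, "ty": 0, "tz": 30, "wx": 0, "wy": 0, "wz": 0}, {"fingers": 50, "tx": 0, "ty": 0, "tz": 25, "wx": 0, "wy": 0, "wz": 0}, {"fingers": 50, "tx": 0, "ty": 0, "tz": 15, "wx": 0, "wy": 0, "wz": 0}, {"fingers": 50, "tx": 0, "ty": 0, "tz": 8, "wx": 0, "wy": 0, "wz": 0}, {"fingers": 50, "tx": 0, "ty": 0, "tz": 3, "wx": 0, "wy": 0, "wz": 0}, {"fingers": 50, "tx": 0, "ty": 0, "tz": 0, "wx": 0, "wy": 0, "wz": 0}])

```text
clock: 12.57
tcp_pos: [0.4924, 0.3123, 0.0206]
tcp_rot: [-3.141, -0.0, 3.034]
ft_force: [0.4, -0.1, -0.4]
opening: 0.0553
grasp_force: 37.9
```

>>> apply_moves(commands=[{"fingers": 50, "tx": 0, "ty": 0, "tz": 2, "wx": 0, "wy": 0, "wz": 0}, {"fingers": 50, "tx": 0, "ty": 0, "tz": 2, "wx": 0, "wy": 0, "wz": 0}, {"fingers": 50, "tx": 0, "ty": 0, "tz": 2, "wx": 0, "wy": 0, "wz": 0}, {"fingers": 50, "tx": 0, "ty": 0, "tz": 0, "wx": 0, "wy": 0, "wz": 0}])

```text
clock: 12.9
tcp_pos: [0.4929, 0.3124, 0.0151]
tcp_rot: [3.141, 0.001, 3.035]
ft_force: [-0.8, 0.5, 0.4]
opening: 0.0552
grasp_force: 37.9
```

>>> apply_moves(commands=[{"fingers": 50, "tx": 0, "ty": 0, "tz": 2, "wx": 0, "wy": 0, "wz": 0}, {"fingers": 50, "tx": 0, "ty": 0, "tz": 2, "wx": 0, "wy": 0, "wz": 0}, {"fingers": 50, "tx": 0, "ty": 0, "tz": 2, "wx": 0, "wy": 0, "wz": 0}, {"fingers": 50, "tx": 0, "ty": 0, "tz": 0, "wx": 0, "wy": 0, "wz": 0}])

```text
clock: 13.23
tcp_pos: [0.4923, 0.3123, 0.0083]
tcp_rot: [-3.141, -0.001, 3.035]
ft_force: [-0.4, -0.4, -0.3]
opening: 0.0553
grasp_force: 37.9
```

>>> apply_moves(commands=[{"fingers": 50, "tx": 0, "ty": 0, "tz": 1, "wx": 0, "wy": 0, "wz": 0}, {"fingers": 50, "tx": 0, "ty": 0, "tz": 0, "wx": 0, "wy": 0, "wz": 0}])

```text
clock: 13.4
tcp_pos: [0.4925, 0.3123, 0.0077]
tcp_rot: [-3.142, -0.0, 3.035]
ft_force: [0.4, -0.3, -0.9]
opening: 0.0559
grasp_force: 37.9
```

>>> apply_moves(commands=[{"fingers": 50, "tx": 0, "ty": 0, "tz": 1, "wx": 0, "wy": 0, "wz": 0}, {"fingers": 50, "tx": 0, "ty": 0, "tz": 0, "wx": 0, "wy": 0, "wz": 0}])

```text
clock: 13.57
tcp_pos: [0.4928, 0.3124, 0.0071]
tcp_rot: [3.141, 0.0, 3.035]
ft_force: [-0.7, 0.3, 0.9]
opening: 0.0552
grasp_force: 38.0
```

>>> apply_moves(commands=[{"fingers": 50, "tx": 0, "ty": 0, "tz": 0.7, "wx": 0, "wy": 0, "wz": 0}, {"fingers": 50, "tx": 0, "ty": 0, "tz": 0, "wx": 0, "wy": 0, "wz": 0}])

```text
clock: 13.73
tcp_pos: [0.4928, 0.3124, 0.0071]
tcp_rot: [3.141, 0.001, 3.035]
ft_force: [-4.5, -1.3, 7.4]
opening: 0.0554
grasp_force: 38.7
```

Touchdown at 7.4 N. Releasing now, then backing straight up.

>>> apply_moves(commands=[{"fingers": 60, "tx": 0, "ty": 0, "tz": 0, "wx": 0, "wy": 0, "wz": 0}, {"fingers": 68, "tx": 0, "ty": 0, "tz": 0, "wx": 0, "wy": 0, "wz": 0}, {"fingers": 74, "tx": 0, "ty": 0, "tz": 0, "wx": 0, "wy": 0, "wz": 0}, {"fingers": 74, "tx": 0, "ty": 0, "tz": 0, "wx": 0, "wy": 0, "wz": 0}, {"fingers": 74, "tx": 0, "ty": 0, "tz": 0, "wx": 0, "wy": 0, "wz": 0}])

```text
clock: 14.15
tcp_pos: [0.4926, 0.3123, 0.006]
tcp_rot: [3.142, -0.0, 3.035]
ft_force: [-0.2, -0.3, 0.7]
opening: 0.074
grasp_force: 0.0
```

>>> apply_moves(commands=[{"fingers": 74, "tx": 0, "ty": 0, "tz": -5, "wx": 0, "wy": 0, "wz": 0}, {"fingers": 74, "tx": 0, "ty": 0, "tz": -15, "wx": 0, "wy": 0, "wz": 0}, {"fingers": 74, "tx": 0, "ty": 0, "tz": -25, "wx": 0, "wy": 0, "wz": 0}, {"fingers": 74, "tx": 0, "ty": 0, "tz": -30, "wx": 0, "wy": 0, "wz": 0}, {"fingers": 74, "tx": 0, "ty": 0, "tz": -30, "wx": 0, "wy": 0, "wz": 0}, {"fingers": 74, "tx": 0, "ty": 0, "tz": -30, "wx": 0, "wy": 0, "wz": 0}, {"fingers": 74, "tx": 0, "ty": 0, "tz": -20, "wx": 0, "wy": 0, "wz": 0}, {"fingers": 74, "tx": 0, "ty": 0, "tz": 0, "wx": 0, "wy": 0, "wz": 0}, {"fingers": 74, "tx": 0, "ty": 0, "tz": 0, "wx": 0, "wy": 0, "wz": 0}])

```text
clock: 14.9
tcp_pos: [0.4935, 0.3127, 0.1628]
tcp_rot: [3.14, 0.003, 3.035]
ft_force: [-0.1, 0.7, 0.5]
opening: 0.074
grasp_force: 0.0
```

```bash
python3 s.py | grep -E "mom|force|tcp|qvel"; python3 - <<'E'
from h import *
o=bot.get_obs()
for n in ('side','scene'):
    _,im,d=grab(n);m=bot.camera_model(n)
    if n=='side': cv2.imwrite('pics/s3.png',cv2.resize(im,(800,600)))
    mk=(cv2.inRange(cv2.cvtColor(im,cv2.COLOR_BGR2HSV),(100,120,40),(130,255,255))>0)&(d>0)
    v,u=np.nonzero(mk);P=world(m,np.c_[u,v],d[mk]);P=P[np.hypot(P[:,0]-.49,P[:,1]-.31)<.06]
    T=P[P[:,2]>.03];print(n,len(P),len(T),T.mean(0).round(4),np.percentile(P[:,2],[1,99]).round(3))
E
```

```text
tcp_pos [0.4935 0.3127 0.1628]
tcp_rot [3.1402e+00 2.7000e-03 3.0348e+00]
ft_force [-0.1229  0.7499  0.4938]
moment [-0.0386  0.0547  0.0197]
grasp_force 0.0
side 335 213 [0.4925 0.3077 0.035 ] [0.006 0.038]
scene 713 564 [0.4962 0.3129 0.0347] [0.008 0.037]
```

View pics/s3.png

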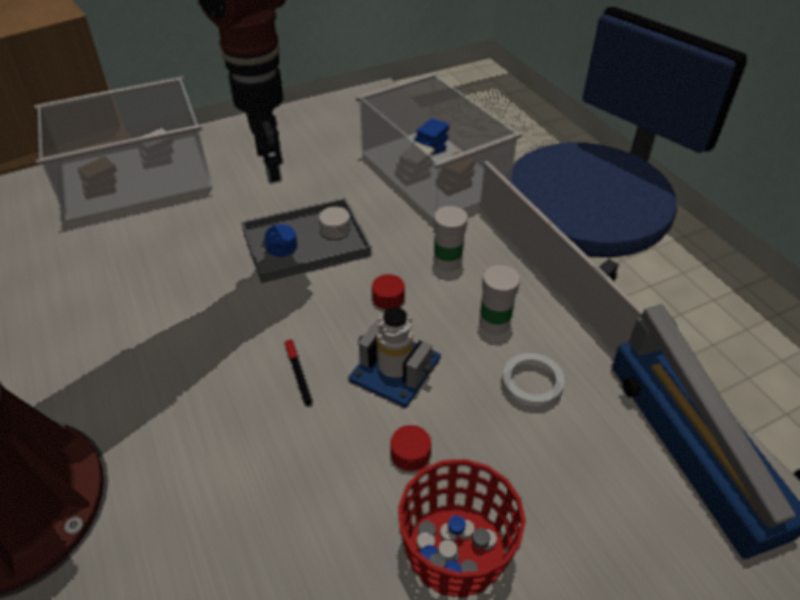

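The blue cap lies flat in the empty half of the tray at (280,240), with its top at z ≈ 0.035. The gripper is clear above it, and everything else looks as it was. Handing in.

```bash
python3 -c "from workcell import bot; print(bot.job_done())"
```

```text
the job is handed in; nothing more can be done
None
```

The blue cap is unscrewed, lifted off and set down right way up in the empty half of the grey tray; the job is handed in at about 15 s of the 64 s limit, no verdict was returned, and the jar and bystanders looked undisturbed in the last picture.

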